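Line up the paint jars by height on the cork discs

ROBOT

A 6-joint arm with a two-finger parallel gripper is mounted at the origin on the work surface. World frame = base frame: x ahead of the robot, y to its left, z up, the work surface at z = 0. Lengths are in m, angles in rad, forces in N, time in s.
With the tool pointing down it reaches from about 0.25 to 0.775 m from the base axis. Payload 4 kg.
Tool frame: the origin (TCP) lies on the centre line of the jaws, within the pads' length; the fingertips stand 25 mm ahead of it and the grasp point (between the pads) lies 6 mm ahead of it; z points along the fingers, y is the line along which they close (so a half turn about z gives the same grasp; the last joint's range is limited). The gripper opens to 94 mm and grips with 3 to 60 N. Pads are 16 mm wide; open, the fingers measure 119 mm over their backs; the gripper's body (75 mm by 177 mm) begins 78 mm behind the grasp point.
Start: joints at [1.082, 0.087, 1.371, -0, 1.684, -0.103], TCP at [0.207, 0.51, 0.231] pointing down, gripper open.
Joint ranges: [-3.1, 3.1], [-0.76, 2.03], [0.27, 2.55], [-1.08, 4.22], [0.17, 2.65], [-2.57, 2.57]. Speed limits (rad/s): [2.79, 2.79, 3.14, 3.14, 3.14, 3.14].

INTERFACE

Orientations are given as [roll, pitch, yaw] about the fixed x, y, z axes, in that order (R = Rz(yaw) Ry(pitch) Rx(roll)).
In Python, from bench import sensors, optics, ticket gives the robot as it stands.
- The arm moves only by the tool send_rows, never from a script. Its argument "rows" is a list of rows, each a list of 6 numbers: the shift along the world's x, y, z in mm, then the turn, a rotation vector about the world's x, y, z in rad. In form: [[x, y, z, wx, wy, wz], ...]. A call has 1 to 8 rows; each row shifts and turns the commanded pose from where the row before left it; what a row does not reach is not made up. A row lasts 1/12 s, in which the tool goes at most 41.7 mm and 7.16 degrees, less where a joint would pass 70% of its speed; a pose out of reach is approached as far as the arm can. A call is refused whole if a number of a shift passes 41.7 or a number of a turn 0.125, either way. A call with a gripper value outside its range is refused whole. "grip" is the finger opening in mm, from 0 to 94, set as the call begins (left out, the last holds). The fingers move at their own pace and stop on an object; the grip force is fixed at half the most. Time passes only in rows, so rows that do not move let the fingers close. It gives the time, the measured TCP pose, the force, the opening and the grip force at its end, in the units of the state.
- sensors.get_obs(): the state, without advancing time (a new reading comes with each control period).
- optics.snapshot(name): name is "scene" or "top"; returns the picture (400x640x3 uint8, red, green, blue); there is no depth.
- optics.camera_model(name): a dict with "vertical_fov" (degrees; the focal length in pixels is half the picture's height over the tangent of half this angle, whatever the lens; pixels are square), "cx", "cy" (the principal point, pixels), "R" (3x3) and "t" (3): a world point X has camera coordinates R X + t. Camera axes: x right, y down, z forward; pixel columns grow to the right and rows downward; lengths in m; the calibration is good to about 2 mm. A picture is of the moment at which its call begins. camera_model takes no time and is no camera call.
- ticket.close_job(): hands the job in; it is judged then, once.
The state is a dict: "time": time; "joint_positions": joint angles; "qvel": joint speeds; "joint_torque": joint torques, N m; "tool_pos": TCP position; "ee_rot": TCP orientation; "wrist_force": force on the tool from outside, world axes, zero at the start; "wrist_torque": the same for the moment, N m; "width": finger opening in m; "finger_force": force on a finger pad.
Only numpy, scipy, OpenCV 4.12 (cv2) and the standard library are available. Lean on these libraries where they do the work, as an engineer would, in place of code of your own. Each camera call takes 0.05 s, during which the arm holds its last target. There are 200 camera calls.

TASK

Tidy the four closed paint jars into the display row: stand one jar centred on each cork disc, in order of height, with the shortest on the disc next to the white rinsing cup and the tallest at the far end of the row from the cup. Do not tip any jar over on the way.

Things in the scene. Friction and masses are not known exactly. Their poses are not given: they have to be found in the camera images.
- jar_tiny: the shortest of the four closed paint jars: a straight-sided upright cylinder 38 mm in diameter and 45 mm tall including its white screw lid (top 16 mm, same diameter as the glass, flat top); clear glass with ochre paint inside. Origin at the centre of its underside, z up along its axis. It stands loose on the table at the start; filled, about 90 g
- jar_small: the second shortest of the four closed paint jars: a straight-sided upright cylinder 45 mm in diameter and 63 mm tall including its white screw lid (top 16 mm, same diameter as the glass, flat top); clear glass with ochre paint inside. Origin at the centre of its underside, z up along its axis. It stands loose on the table at the start; filled, about 160 g
- jar_medium: the second tallest of the four closed paint jars: a straight-sided upright cylinder 52 mm in diameter and 82 mm tall including its white screw lid (top 16 mm, same diameter as the glass, flat top); clear glass with ochre paint inside. Origin at the centre of its underside, z up along its axis. It stands loose on the table at the start; filled, about 260 g
- jar_tall: the tallest of the four closed paint jars: a straight-sided upright cylinder 59 mm in diameter and 103 mm tall including its white screw lid (top 16 mm, same diameter as the glass, flat top); clear glass with ochre paint inside. Origin at the centre of its underside, z up along its axis. It stands loose on the table at the start; filled, about 380 g
- disc_a: one of four identical round cork discs in a straight row, 66 mm across, 4 mm thick, about 94 mm apart (+-10), fixed on a pale board (12 mm thick, 80 x 620 mm) lying roughly left to right (within 0.12 rad) on the far part of the table. Which disc has which place in the row varies. Origin at the centre of its underside; a jar stands on its top, 4 mm above the origin
- disc_b: one of four identical round cork discs in a straight row, 66 mm across, 4 mm thick, about 94 mm apart (+-10), fixed on a pale board (12 mm thick, 80 x 620 mm) lying roughly left to right (within 0.12 rad) on the far part of the table. Which disc has which place in the row varies. Origin at the centre of its underside; a jar stands on its top, 4 mm above the origin
- disc_c: one of four identical round cork discs in a straight row, 66 mm across, 4 mm thick, about 94 mm apart (+-10), fixed on a pale board (12 mm thick, 80 x 620 mm) lying roughly left to right (within 0.12 rad) on the far part of the table. Which disc has which place in the row varies. Origin at the centre of its underside; a jar stands on its top, 4 mm above the origin
- disc_d: one of four identical round cork discs in a straight row, 66 mm across, 4 mm thick, about 94 mm apart (+-10), fixed on a pale board (12 mm thick, 80 x 620 mm) lying roughly left to right (within 0.12 rad) on the far part of the table. Which disc has which place in the row varies. Origin at the centre of its underside; a jar stands on its top, 4 mm above the origin
- rinse_cup: the white open brush-rinsing cup, 72 mm across, 70 mm tall, fixed on the board in line with the discs at one end of the row, the left or the right, about 114 mm from the nearest disc centre. (At the other end is a low yellow roll of tape, 80 mm across, 24 mm tall.) Origin at the centre of its underside

How it is judged:
At the end, for the whole second after the job is handed in: Each jar stands upright (within 0.08 rad) and at rest on a cork disc, its centre within 12 mm of the disc centre; counted from the rinsing cup the order is tiny, small, medium, tall (one jar per disc) ((horizontal distance between jar_tiny and disc_a below 0.012 m or horizontal distance between jar_tiny and disc_b below 0.012 m or horizontal distance between jar_tiny and disc_c below 0.012 m or horizontal distance between jar_tiny and disc_d below 0.012 m) and horizontal distance between jar_tiny and rinse_cup between 0.06 and 0.161 m and angle between each of jar_tiny, jar_small, jar_medium, jar_tall's own z axis and vertical below 0.08 rad and height (world z) of jar_tiny between 0.011 and 0.021 m and linear speed of each of jar_tiny, jar_small, jar_medium, jar_tall below 0.02 m/s and angular speed of each of jar_tiny, jar_small, jar_medium, jar_tall below 0.2 rad/s and (horizontal distance between jar_small and disc_a below 0.012 m or horizontal distance between jar_small and disc_b below 0.012 m or horizontal distance between jar_small and disc_c below 0.012 m or horizontal distance between jar_small and disc_d below 0.012 m) and horizontal distance between jar_small and rinse_cup between 0.161 and 0.255 m and height (world z) of jar_small between 0.011 and 0.021 m and (horizontal distance between jar_medium and disc_a below 0.012 m or horizontal distance between jar_medium and disc_b below 0.012 m or horizontal distance between jar_medium and disc_c below 0.012 m or horizontal distance between jar_medium and disc_d below 0.012 m) and horizontal distance between jar_medium and rinse_cup between 0.255 and 0.349 m and height (world z) of jar_medium between 0.011 and 0.021 m and (horizontal distance between jar_tall and disc_a below 0.012 m or horizontal distance between jar_tall and disc_b below 0.012 m or horizontal distance between jar_tall and disc_c below 0.012 m or horizontal distance between jar_tall and disc_d below 0.012 m) and horizontal distance between jar_tall and rinse_cup between 0.349 and 0.45 m and height (world z) of jar_tall between 0.011 and 0.021 m); the robot touches nothing.
It fails at once if jar_tiny is tipped over (more than 0.6 rad) (angle between jar_tiny's own z axis and vertical above 0.6 rad).
It fails at once if jar_small is tipped over (more than 0.6 rad) (angle between jar_small's own z axis and vertical above 0.6 rad).
It fails at once if jar_medium is tipped over (more than 0.6 rad) (angle between jar_medium's own z axis and vertical above 0.6 rad).
It fails at once if jar_tall is tipped over (more than 0.6 rad) (angle between jar_tall's own z axis and vertical above 0.6 rad).
It also fails if it takes over 91 s, if anything falls off the work surface, if the arm or the gripper's body presses on something with over 40 N, if the wrist force passes 120 N, or if a joint passes its speed limit or range.

## Working session

There is one attempt and no reset: what is moved stays moved. The work goes in short steps, Python scripts to look and compute and a tool call to move; the robot and the scene stay as the last step left them, time stands still between calls to the robot, and variables do not carry over. Pictures are saved under pics/ and viewed, at most 14 in all, crops included, and the job is handed in when it is done.

Besides the shell and the picture viewer there is one more tool, called after "Emit:" by a JSON object that holds its "fn" and its "kwargs". send_rows: Moves the arm, as the interface text tells. Its arguments: {"type":"object","properties":{"rows":{"type":"array"},"grip":{"type":"number"}},"required":["rows"]}

```bash
mkdir -p pics
python3 - <<'E'
from bench import sensors, optics
import cv2
for n in("scene","top"):
    im=optics.snapshot(n); cv2.imwrite(f"pics/{n}0.png",im[:,:,::-1])
    print(n,optics.camera_model(n))
o=sensors.get_obs();print(o)
E
```

```text
scene {'vertical_fov': 48.988171292125024, 'cx': 310.9206307320205, 'cy': 199.4485639141014, 'R': array([[-0.80725012,  0.58980588,  0.02182362],
       [ 0.37672471,  0.54337119, -0.75021746],
       [-0.454341  , -0.59739164, -0.66083091]]), 't': array([ 0.45639334, -0.16829116,  1.24882736])}
top {'vertical_fov': 47.96310506056405, 'cx': 321.479965797755, 'cy': 191.45439312981864, 'R': array([[-9.55601180e-04, -9.99980834e-01, -6.11705190e-03],
       [-9.99545831e-01,  1.13939591e-03, -3.01136728e-02],
       [ 3.01200654e-02,  6.08549706e-03, -9.99527763e-01]]), 't': array([0.00303346, 0.54645325, 0.95582063])}
{'time': 0.1, 'joint_positions': array([ 1.08189864e+00,  8.79173957e-02,  1.37206797e+00,  3.14687618e-05,
        1.68361792e+00, -1.03061651e-01]), 'qvel': array([ 2.94620501e-03,  2.92738094e-04, -4.89537704e-03,  7.27931875e-05,
        1.12793465e-03, -1.47303985e-04]), 'joint_torque': array([ 2.45207120e-03, -3.41252625e+01, -3.03301728e+01,  7.20900251e-02,
        3.03987879e-02, -1.04221060e-04]), 'tool_pos': array([0.20675265, 0.50918868, 0.22941917]), 'ee_rot': array([-3.13959590e+00, -2.37962995e-04,  2.75575989e+00]), 'wrist_force': array([ 0.89401264, -0.50528277, -1.00720387]), 'wrist_torque': array([ 0.00656624, -0.00148621,  0.01321683]), 'finger_force': 0.0, 'width': 0.09404167860704876}
```

View pics/top0.png

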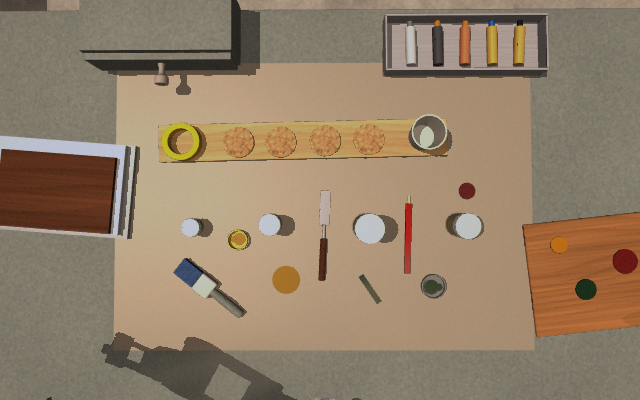

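View pics/scene0.png

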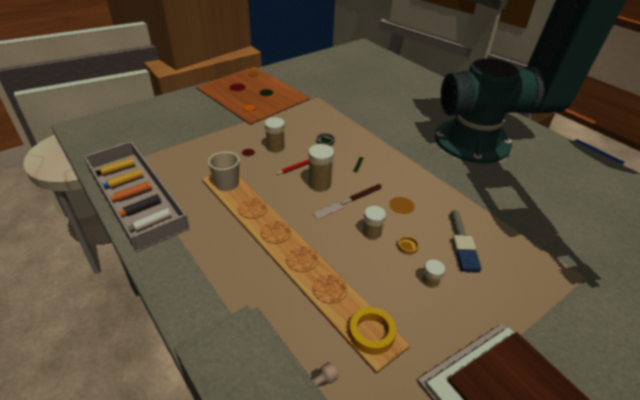

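The top view (row right = −y) shows the jars at about tiny (192,227), small (270,225), tall (370,228) and medium (468,226). The discs are at (238,142), (281,141), (325,140) and (369,139). The cup is on the right at (429,132) and the tape on the left at (181,142). Next I'll refine these positions.

```bash
cat > h.py <<'E'
import numpy as np, cv2
from bench import optics
def ray(n,u,v,z):
    c=optics.camera_model(n); f=200/np.tan(np.radians(c["vertical_fov"]/2))
    R,t=np.array(c["R"]),np.array(c["t"]); C=-R.T@t
    d=R.T@np.array([(u-c["cx"])/f,(v-c["cy"])/f,1]); return (C+d*(z-C[2])/d[2])[:2]
def proj(n,X):
    c=optics.camera_model(n); f=200/np.tan(np.radians(c["vertical_fov"]/2))
    p=c["R"]@np.array(X)+c["t"]; return f*p[0]/p[2]+c["cx"],f*p[1]/p[2]+c["cy"],f/p[2]
E
python3 - <<'E'
from h import *
im=cv2.imread("pics/top0.png"); hsv=cv2.cvtColor(im,cv2.COLOR_BGR2HSV)
J=dict(tiny=(192,227,.045,.019),small=(270,225,.063,.0225),medium=(468,226,.082,.026),tall=(370,228,.103,.0295))
D=dict(d1=(369,139,.016,.033),d2=(325,140,.016,.033),d3=(281,141,.016,.033),d4=(238,142,.016,.033))
x0,y0,S=170,115,4; out=[]
big=cv2.resize(im,None,fx=S,fy=S,interpolation=cv2.INTER_CUBIC)
for k,(u,v,z,r) in {**J,**D}.items():
    w=26 if k[0]!='d' else 20
    p=hsv[v-w:v+w,u-w:u+w].astype(int)
    if k in J: m=(p[...,1]<60)&(p[...,2]>140)
    else: m=(p[...,1]>105)&(p[...,0]<16)
    m=m.astype(np.uint8); m=cv2.morphologyEx(m,cv2.MORPH_CLOSE,np.ones((5,5)))
    n,l,st,ce=cv2.connectedComponentsWithStats(m); i=1+st[1:,4].argmax()
    c,rr=cv2.minEnclosingCircle(np.argwhere(l==i)[:,::-1].astype(np.float32))
    cu,cv_=ce[i]+[u-w,v-w]; xy=ray("top",cu,cv_,z); pr=proj("top",[*xy,z])[2]*r
    print(k,"px",np.round([cu,cv_],1),"enc",np.round(np.array(c)+[u-w,v-w],1),"r_eq",round((st[i,4]/np.pi)**.5,1),"exp",round(pr,1),"xy",np.round(xy,4),hsv[v,u])
    cv2.circle(big,(int(S*(cu+.5)),int(S*(cv_+.5))),int(S*pr),(255,0,0),1); cv2.circle(big,(int(S*(cu+.5)),int(S*(cv_+.5))),2,(255,0,0),-1)
a=big[S*115:S*165,S*215:S*400]; t=[big[S*(v-25):S*(v+25),S*(u-23):S*(u+23)] for u,v,_,_ in J.values()]
b=np.hstack(t); W=max(a.shape[1],b.shape[1])
pad=lambda q:cv2.copyMakeBorder(q,0,0,0,W-q.shape[1],cv2.BORDER_CONSTANT)
cv2.imwrite("pics/c1.png",np.vstack([pad(a),pad(b)]))
E
```

```text
tiny px [189.7 227.5] enc [190.  227.5] r_eq 9.2 exp 9.2 xy [0.4714 0.2739] [113  21 209]
small px [268.7 224.5] enc [269.  224.5] r_eq 11.1 exp 11.1 xy [0.4781 0.1089] [109  17 206]
medium px [468.2 225.5] enc [467.7 225.5] r_eq 13.1 exp 13.2 xy [ 0.4767 -0.2872] [ 54   7 192]
tall px [369.6 228.4] enc [369.2 228.1] r_eq 15.2 exp 15.3 xy [ 0.4722 -0.0907] [101  10 198]
d1 px [370.2 141.7] enc [368.5 145. ] r_eq 16.7 exp 15.5 xy [ 0.6522 -0.1015] [ 14 148 190]
d2 px [324.8 141.7] enc [321.4 142.9] r_eq 15.8 exp 15.5 xy [ 0.6524 -0.0049] [ 15 142 190]
d3 px [280.4 143. ] enc [273.7 141.4] r_eq 16.0 exp 15.5 xy [0.6499 0.0901] [ 15 147 189]
d4 px [238.1 143.3] enc [232. 143.] r_eq 16.0 exp 15.4 xy [0.6494 0.1805] [ 15 144 191]
```

View pics/c1.png

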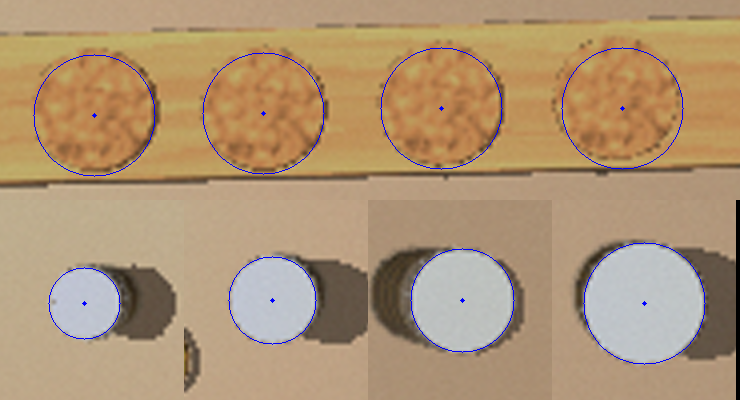

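Jar positions fit well. The code's disc centres are shifted by shading, so I read the rims off the crop instead: (238.4,142.4), (280.6,141.6), (324.8,140.7), (368.0,139.6). I'll convert those and start moving towards the tiny jar.

Run:
```python
from h import *
for p in [(368,139.6),(324.8,140.7),(280.6,141.6),(238.4,142.4)]: print(np.round(ray("top",*p,.016)*1000,1))
```

```text
[656.8 -96.9]
[654.6  -4.8]
[652.8  89.6]
[651.3 179.8]
```

Emit:
{"fn": "send_rows", "kwargs": {"rows": [[26.4,-23.6,-8,0,0,-0.1185],[26.4,-23.6,-8,0,0,-0.1185],[26.4,-23.6,-8,0,0,-0.1185],[26.4,-23.6,-8,0,0,-0.1185],[26.4,-23.6,-8,0,0,-0.1185],[26.4,-23.6,-8,0,0,-0.1185],[26.4,-23.6,-8,0,0,-0.1185],[26.4,-23.6,-8,0,0,-0.1185]], "grip": 94}}

```text
time: 0.77
tool_pos: [0.4189, 0.3193, 0.1656]
ee_rot: [-3.141, 0.0, 1.802]
wrist_force: [0.7, 0.9, -0.2]
width: 0.0943
finger_force: 0.0
```

Emit:
{"fn": "send_rows", "kwargs": {"rows": [[26.4,-23.6,-8,0,0,-0.1185],[26.4,-23.6,-8,0,0,-0.1185],[0,0,0,0,0,0],[0,0,0,0,0,0],[0,0,0,0,0,0]]}}

```text
time: 1.18
tool_pos: [0.4705, 0.2737, 0.1501]
ee_rot: [-3.14, -0.0, 1.571]
wrist_force: [-0.5, 0.8, 1.0]
width: 0.0938
finger_force: 0.0
```

Emit:
{"fn": "send_rows", "kwargs": {"rows": [[1,0,-20,0,0,0],[0,0,-25,0,0,0],[0,0,-25,0,0,0],[0,0,-22,0,0,0],[0,0,-14,0,0,0],[0,0,-10,0,0,0],[0,0,0,0,0,0],[0,0,0,0,0,0]]}}

```text
time: 1.85
tool_pos: [0.4715, 0.2745, 0.0349]
ee_rot: [3.141, -0.0, 1.573]
wrist_force: [-0.3, -0.3, 0.8]
width: 0.0945
finger_force: 0.0
```

Emit:
{"fn": "send_rows", "kwargs": {"rows": [[0,0,0,0,0,0],[0,0,0,0,0,0],[0,0,0,0,0,0],[0,0,0,0,0,0],[0,0,0,0,0,0],[0,0,0,0,0,0],[0,0,0,0,0,0],[0,0,0,0,0,0]], "grip": 25}}

```text
time: 2.52
tool_pos: [0.472, 0.2735, 0.0345]
ee_rot: [3.141, -0.0, 1.571]
wrist_force: [-0.4, -0.1, 0.9]
width: 0.0442
finger_force: 0.0
```

Emit:
{"fn": "send_rows", "kwargs": {"rows": [[0,0,0,0,0,0],[0,0,0,0,0,0],[0,0,0,0,0,0],[0,0,0,0,0,0]]}}

```text
time: 2.85
tool_pos: [0.4721, 0.2736, 0.0345]
ee_rot: [3.141, 0.0, 1.571]
wrist_force: [0.5, 0.1, -0.4]
width: 0.0379
finger_force: 30.0
```

Emit:
{"fn": "send_rows", "kwargs": {"rows": [[0,0,20,0,0,0],[0,0,30,0,0,0],[6,-12,20,0,0,0],[14,-28,10,0,0,0],[14,-28,0,0,0,0],[14,-28,0,0,0,0],[14,-28,0,0,0,0],[14,-28,0,0,0,0]]}}

```text
time: 3.52
tool_pos: [0.548, 0.1204, 0.1143]
ee_rot: [-3.141, -0.0, 1.571]
wrist_force: [0.1, -0.5, -0.9]
width: 0.0374
finger_force: 30.0
```

Emit:
{"fn": "send_rows", "kwargs": {"rows": [[14,-28,0,0,0,0],[14,-28,0,0,0,0],[14,-28,0,0,0,0],[14,-28,0,0,0,0],[14,-28,0,0,0,0],[14,-28,0,0,0,0],[14,-28,0,0,0,0],[10,-20,0,0,0,0]]}}

```text
time: 4.18
tool_pos: [0.6564, -0.097, 0.1137]
ee_rot: [-3.141, 0.0, 1.569]
wrist_force: [0.3, 0.5, -0.6]
width: 0.0376
finger_force: 30.0
```

Emit:
{"fn": "send_rows", "kwargs": {"rows": [[1,-2,-15,0,0,0],[0,0,-15,0,0,0],[0,0,-10,0,0,0],[0,0,0,0,0,0],[0,0,0,0,0,0]]}}

```text
time: 4.6
tool_pos: [0.6561, -0.0959, 0.0732]
ee_rot: [-3.139, -0.001, 1.571]
wrist_force: [-0.3, -0.2, -0.6]
width: 0.0377
finger_force: 30.0
```

Emit:
{"fn": "send_rows", "kwargs": {"rows": [[0.5,-1,-12,0,0,0],[0,0,-6,0,0,0],[0,0,-4,0,0,0],[0,0,0,0,0,0],[0,0,0,0,0,0]]}}

```text
time: 5.02
tool_pos: [0.6573, -0.0972, 0.0522]
ee_rot: [-3.141, -0.0, 1.571]
wrist_force: [0.5, -1.5, -1.0]
width: 0.0373
finger_force: 30.0
```

Run:
```python
from h import *
im=optics.snapshot("top")[:,:,::-1].copy(); im2=optics.snapshot("scene")[:,:,::-1]
a=cv2.resize(im[100:180,210:450],None,fx=3.3,fy=3.3,interpolation=3)
b=cv2.resize(im2[130:330,160:400],None,fx=1.6,fy=1.6,interpolation=3)
b=cv2.copyMakeBorder(b,0,0,0,a.shape[1]-b.shape[1],0); cv2.imwrite("pics/c2.png",np.vstack([a,b]))
```

```text
(no output)
```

View pics/c2.png

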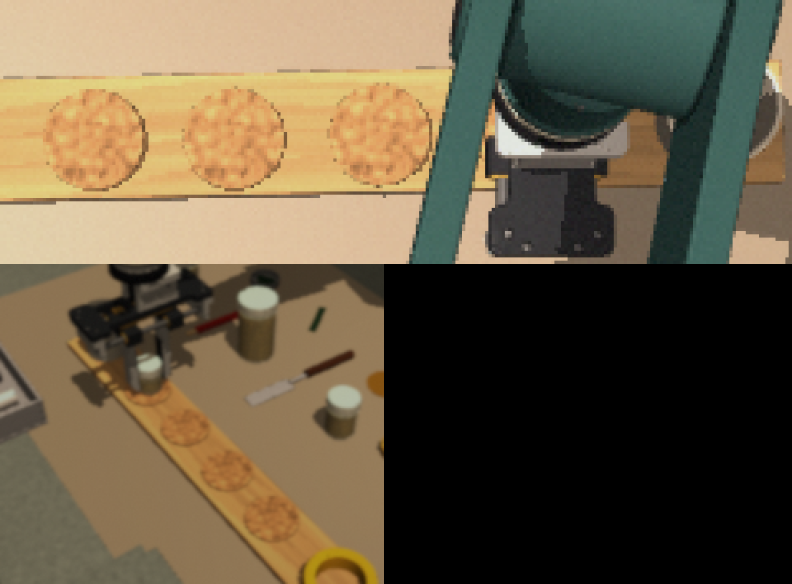

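The tiny jar is held upright just over the disc nearest the cup. The other discs match my earlier readings, so I'll release it and go to the small jar.

Emit:
{"fn": "send_rows", "kwargs": {"rows": [[0,0,-1.5,0,0,0],[0,0,0,0,0,0],[0,0,0,0,0,0]]}}

```text
time: 5.37
tool_pos: [0.6576, -0.0974, 0.0512]
ee_rot: [3.141, 0.0, 1.571]
wrist_force: [0.7, -0.0, -0.4]
width: 0.0375
finger_force: 30.0
```

Emit:
{"fn": "send_rows", "kwargs": {"rows": [[0,0,0,0,0,0],[0,0,0,0,0,0],[0,0,0,0,0,0],[0,0,0,0,0,0],[0,0,0,0,0,0],[0,0,0,0,0,0],[0,0,10,0,0,0],[0,0,20,0,0,0]], "grip": 94}}

```text
time: 6.03
tool_pos: [0.6554, -0.0969, 0.0783]
ee_rot: [-3.135, -0.002, 1.571]
wrist_force: [-0.3, -0.5, -0.9]
width: 0.0872
finger_force: 0.0
```

Emit:
{"fn": "send_rows", "kwargs": {"rows": [[0,0,30,0,0,0],[0,0,30,0,0,0],[-20,23,10,0,0,0],[-20,23,0,0,0,0],[-20,23,0,0,0,0],[-20,23,0,0,0,0],[-20,23,0,0,0,0],[-20,23,0,0,0,0]]}}

```text
time: 6.7
tool_pos: [0.5366, 0.0415, 0.152]
ee_rot: [3.14, -0.0, 1.571]
wrist_force: [-0.8, 0.8, -0.0]
width: 0.0938
finger_force: 0.0
```

Emit:
{"fn": "send_rows", "kwargs": {"rows": [[-20,23,0,0,0,0],[-20,23,0,0,0,0],[-18,21,0,0,0,0],[0,0,0,0,0,0],[0,0,0,0,0,0],[0,0,0,0,0,0]]}}

```text
time: 7.2
tool_pos: [0.4801, 0.1073, 0.1519]
ee_rot: [3.14, 0.0, 1.571]
wrist_force: [0.5, -0.8, 0.4]
width: 0.094
finger_force: 0.0
```

Emit:
{"fn": "send_rows", "kwargs": {"rows": [[-2,1.5,-20,0,0,0],[0,0,-25,0,0,0],[0,0,-25,0,0,0],[0,0,-20,0,0,0],[0,0,-13,0,0,0],[0,0,-8,0,0,0],[0,0,0,0,0,0],[0,0,0,0,0,0]]}}

```text
time: 7.87
tool_pos: [0.4781, 0.1085, 0.0402]
ee_rot: [3.142, 0.0, 1.57]
wrist_force: [1.1, -0.1, 0.9]
width: 0.0939
finger_force: 0.0
```

Emit:
{"fn": "send_rows", "kwargs": {"rows": [[0,0,0,0,0,0],[0,0,0,0,0,0],[0,0,0,0,0,0],[0,0,0,0,0,0],[0,0,0,0,0,0],[0,0,0,0,0,0],[0,0,0,0,0,0],[0,0,0,0,0,0]], "grip": 32}}

```text
time: 8.53
tool_pos: [0.4777, 0.1091, 0.0402]
ee_rot: [3.141, -0.0, 1.571]
wrist_force: [0.7, 0.1, 1.9]
width: 0.0448
finger_force: 30.0
```

Emit:
{"fn": "send_rows", "kwargs": {"rows": [[0,0,0,0,0,0],[0,0,0,0,0,0],[0,0,0,0,0,0]]}}

```text
time: 8.78
tool_pos: [0.4777, 0.1091, 0.0402]
ee_rot: [3.141, -0.0, 1.571]
wrist_force: [0.8, 1.0, 0.1]
width: 0.0444
finger_force: 30.0
```

Emit:
{"fn": "send_rows", "kwargs": {"rows": [[0,0,20,0,0,0],[0,0,30,0,0,0],[12,-8,10,0,0,0],[25,-16,0,0,0,0],[25,-16,0,0,0,0],[25,-16,0,0,0,0],[25,-16,0,0,0,0],[25,-16,0,0,0,0]]}}

```text
time: 9.45
tool_pos: [0.6149, 0.0203, 0.0991]
ee_rot: [-3.14, -0.0, 1.571]
wrist_force: [0.9, 0.1, -0.8]
width: 0.0444
finger_force: 30.0
```

Emit:
{"fn": "send_rows", "kwargs": {"rows": [[25,-16,0,0,0,0],[14,-9,0,0,0,0],[1,-1,-14,0,0,0],[0,0,-14,0,0,0],[0,0,0,0,0,0],[0,0,0,0,0,0],[0,0,0,0,0,0]]}}

```text
time: 10.03
tool_pos: [0.6537, -0.0042, 0.0717]
ee_rot: [-3.141, -0.0, 1.572]
wrist_force: [0.0, -0.7, -1.5]
width: 0.0447
finger_force: 30.0
```

Emit:
{"fn": "send_rows", "kwargs": {"rows": [[1,-0.5,-8,0,0,0],[0,0,-4,0,0,0],[0,0,-2,0,0,0],[0,0,0,0,0,0],[0,0,-1,0,0,0],[0,0,0,0,0,0],[0,0,0,0,0,0]]}}

```text
time: 10.62
tool_pos: [0.6556, -0.0054, 0.0572]
ee_rot: [3.141, 0.0, 1.571]
wrist_force: [0.2, -0.1, -1.3]
width: 0.0444
finger_force: 30.0
```

Emit:
{"fn": "send_rows", "kwargs": {"rows": [[0,0,0,0,0,0],[0,0,0,0,0,0],[0,0,0,0,0,0],[0,0,0,0,0,0],[0,0,0,0,0,0],[0,0,0,0,0,0],[0,0,10,0,0,0],[0,0,20,0,0,0]], "grip": 94}}

```text
time: 11.28
tool_pos: [0.6534, -0.0052, 0.0843]
ee_rot: [-3.135, -0.001, 1.571]
wrist_force: [-0.3, -0.8, -0.3]
width: 0.093
finger_force: 0.0
```

Emit:
{"fn": "send_rows", "kwargs": {"rows": [[0,0,30,0,0,0],[0,0,30,0,0,0],[-15,-7,20,0,0,0],[-28,-13,0,0,0,0],[-28,-13,0,0,0,0],[-28,-13,0,0,0,0],[-28,-13,0,0,0,0],[-28,-13,0,0,0,0]]}}

```text
time: 11.95
tool_pos: [0.4992, -0.0779, 0.168]
ee_rot: [3.14, 0.001, 1.571]
wrist_force: [-0.3, -0.6, -0.4]
width: 0.094
finger_force: 0.0
```

Emit:
{"fn": "send_rows", "kwargs": {"rows": [[-28,-13,0,0,0,0],[0,0,0,0,0,0],[0,0,0,0,0,0],[0,0,0,0,0,0]]}}

```text
time: 12.28
tool_pos: [0.4733, -0.0904, 0.1681]
ee_rot: [3.139, 0.0, 1.571]
wrist_force: [0.4, 0.3, -0.1]
width: 0.0937
finger_force: 0.0
```

Emit:
{"fn": "send_rows", "kwargs": {"rows": [[-1,0,-20,0,0,0],[0,0,-25,0,0,0],[0,0,-25,0,0,0],[0,0,-20,0,0,0],[0,0,-10,0,0,0],[0,0,-4,0,0,0],[0,0,0,0,0,0],[0,0,0,0,0,0]]}}

```text
time: 12.95
tool_pos: [0.4727, -0.0904, 0.0641]
ee_rot: [3.14, 0.0, 1.571]
wrist_force: [0.7, 0.4, 0.2]
width: 0.0938
finger_force: 0.0
```

Emit:
{"fn": "send_rows", "kwargs": {"rows": [[0,0,0,0,0,0],[0,0,0,0,0,0],[0,0,0,0,0,0],[0,0,0,0,0,0],[0,0,0,0,0,0],[0,0,0,0,0,0],[0,0,0,0,0,0],[0,0,0,0,0,0]], "grip": 45}}

```text
time: 13.62
tool_pos: [0.4723, -0.0906, 0.0635]
ee_rot: [3.139, 0.0, 1.571]
wrist_force: [2.2, -0.2, 1.0]
width: 0.0586
finger_force: 30.0
```

Emit:
{"fn": "send_rows", "kwargs": {"rows": [[0,0,15,0,0,0],[0,0,25,0,0,0],[8,12,20,0,0,0],[16,24.5,0,0,0,0],[16,24.5,0,0,0,0],[16,24.5,0,0,0,0],[16,24.5,0,0,0,0],[16,24.5,0,0,0,0]]}}

```text
time: 14.28
tool_pos: [0.5583, 0.0452, 0.1209]
ee_rot: [-3.137, 0.0, 1.571]
wrist_force: [0.6, -0.3, -4.5]
width: 0.0589
finger_force: 30.0
```

Emit:
{"fn": "send_rows", "kwargs": {"rows": [[16,24.5,0,0,0,0],[16,24.5,0,0,0,0],[16,24.5,0,0,0,0],[16,24.5,0,0,0,0],[16,24.5,0,0,0,0],[10,13,0,0,0,0],[1,0,-14,0,0,0],[0,0,-14,0,0,0]]}}

```text
time: 14.95
tool_pos: [0.6501, 0.18, 0.0929]
ee_rot: [-3.14, 0.001, 1.572]
wrist_force: [-0.2, -1.3, -5.5]
width: 0.0586
finger_force: 30.0
```

Emit:
{"fn": "send_rows", "kwargs": {"rows": [[0,0,-6,0,0,0],[0,0,0,0,0,0],[0,0,0,0,0,0],[0,0,0,0,0,0]]}}

```text
time: 15.28
tool_pos: [0.6504, 0.1789, 0.0892]
ee_rot: [3.141, 0.0, 1.57]
wrist_force: [0.2, 0.2, -4.6]
width: 0.0589
finger_force: 30.0
```

Emit:
{"fn": "send_rows", "kwargs": {"rows": [[0.5,1,-5,0,0,0],[0,0,-3,0,0,0],[0,0,-1,0,0,0],[0,0,0,0,0,0],[0,0,-0.5,0,0,0],[0,0,0,0,0,0],[0,0,0,0,0,0]]}}

```text
time: 15.87
tool_pos: [0.651, 0.1806, 0.0796]
ee_rot: [3.141, -0.0, 1.571]
wrist_force: [-0.5, 0.5, -3.6]
width: 0.0584
finger_force: 30.0
```

Emit:
{"fn": "send_rows", "kwargs": {"rows": [[0,0,0,0,0,0],[0,0,0,0,0,0],[0,0,0,0,0,0],[0,0,0,0,0,0],[0,0,0,0,0,0],[0,0,0,0,0,0],[0,0,10,0,0,0],[0,0,20,0,0,0]], "grip": 94}}

```text
time: 16.53
tool_pos: [0.649, 0.1802, 0.1067]
ee_rot: [-3.135, 0.001, 1.571]
wrist_force: [0.4, 0.1, -0.1]
width: 0.0941
finger_force: 0.0
```

Emit:
{"fn": "send_rows", "kwargs": {"rows": [[0,0,25,0,0,0],[0,0,30,0,0,0],[0,0,20,0,0,0],[-5,-15,0,0,0,0],[-10,-30,0,0,0,0],[-12,-34,0,0,0,0],[-12,-34,0,0,0,0],[-12,-34,0,0,0,0]]}}

```text
time: 17.2
tool_pos: [0.5994, 0.0325, 0.1856]
ee_rot: [3.14, 0.0, 1.572]
wrist_force: [0.9, 0.0, -0.5]
width: 0.0941
finger_force: 0.0
```

Emit:
{"fn": "send_rows", "kwargs": {"rows": [[-13,-34,0,0,0,0],[-13,-34,0,0,0,0],[-13,-34,0,0,0,0],[-13,-34,0,0,0,0],[-13,-34,0,0,0,0],[-13,-34,0,0,0,0],[-13,-34,0,0,0,0],[-13,-34,0,0,0,0]]}}

```text
time: 17.87
tool_pos: [0.4952, -0.24, 0.1857]
ee_rot: [3.14, 0.001, 1.571]
wrist_force: [0.7, 0.0, 0.3]
width: 0.0936
finger_force: 0.0
```

Emit:
{"fn": "send_rows", "kwargs": {"rows": [[-13,-32,-20,0,0,0],[-5,-15,-20,0,0,0],[0,0,0,0,0,0],[0,0,0,0,0,0],[0,0,0,0,0,0]]}}

```text
time: 18.28
tool_pos: [0.4787, -0.2849, 0.1458]
ee_rot: [3.14, 0.0, 1.571]
wrist_force: [-0.5, 0.8, 0.5]
width: 0.094
finger_force: 0.0
```

Emit:
{"fn": "send_rows", "kwargs": {"rows": [[-2,-2.3,-15,0,0,0],[0,0,-25,0,0,0],[0,0,-25,0,0,0],[0,0,-16,0,0,0],[0,0,-9,0,0,0],[0,0,-4,0,0,0],[0,0,0,0,0,0],[0,0,0,0,0,0]]}}

```text
time: 18.95
tool_pos: [0.4772, -0.2878, 0.0522]
ee_rot: [3.139, 0.002, 1.572]
wrist_force: [0.3, 0.6, 1.1]
width: 0.0939
finger_force: 0.0
```

Emit:
{"fn": "send_rows", "kwargs": {"rows": [[0,0,0,0,0,0],[0,0,0,0,0,0],[0,0,0,0,0,0],[0,0,0,0,0,0],[0,0,0,0,0,0],[0,0,0,0,0,0],[0,0,0,0,0,0],[0,0,0,0,0,0]], "grip": 38}}

```text
time: 19.62
tool_pos: [0.4763, -0.2878, 0.0507]
ee_rot: [3.141, 0.0, 1.571]
wrist_force: [1.4, 0.3, -0.5]
width: 0.0517
finger_force: 30.0
```

Emit:
{"fn": "send_rows", "kwargs": {"rows": [[0,0,15,0,0,0],[0,0,30,0,0,0],[0,0,30,0,0,0],[6,12,30,0,0,0],[12,27,5,0,0,0],[12,27,0,0,0,0],[12,27,0,0,0,0],[12,27,0,0,0,0]]}}

```text
time: 20.28
tool_pos: [0.5296, -0.1665, 0.1597]
ee_rot: [-3.14, -0.001, 1.57]
wrist_force: [0.9, 0.1, -3.4]
width: 0.0514
finger_force: 30.0
```

Emit:
{"fn": "send_rows", "kwargs": {"rows": [[13,28,0,0,0,0],[13,28,0,0,0,0],[13,28,0,0,0,0],[13,28,0,0,0,0],[13,28,0,0,0,0],[13,28,0,0,0,0],[13,28,0,0,0,0],[13,28,0,0,0,0]]}}

```text
time: 20.95
tool_pos: [0.6336, 0.0577, 0.1589]
ee_rot: [-3.139, 0.0, 1.571]
wrist_force: [0.6, -0.6, -3.2]
width: 0.0517
finger_force: 30.0
```

Emit:
{"fn": "send_rows", "kwargs": {"rows": [[13,26,0,0,0,0],[6,8,-15,0,0,0],[0,0,-25,0,0,0],[0,0,-25,0,0,0],[0,0,0,0,0,0],[0,0,0,0,0,0],[0,0,0,0,0,0]]}}

```text
time: 21.53
tool_pos: [0.653, 0.0897, 0.0958]
ee_rot: [-3.142, 0.0, 1.57]
wrist_force: [0.4, -0.5, -3.2]
width: 0.0519
finger_force: 30.0
```

Emit:
{"fn": "send_rows", "kwargs": {"rows": [[0,0,-10,0,0,0],[0,0,-10,0,0,0],[0,0,-5,0,0,0],[0,0,-2,0,0,0],[0,0,-1,0,0,0],[0,0,0,0,0,0],[0,0,0,0,0,0],[0,0,0,0,0,0]]}}

```text
time: 22.2
tool_pos: [0.6533, 0.0903, 0.0681]
ee_rot: [3.14, -0.0, 1.571]
wrist_force: [0.1, 0.8, -3.5]
width: 0.0514
finger_force: 30.0
```

Emit:
{"fn": "send_rows", "kwargs": {"rows": [[0,0,-1,0,0,0],[0,0,0,0,0,0],[0,0,0,0,0,0]]}}

```text
time: 22.45
tool_pos: [0.6531, 0.0903, 0.0667]
ee_rot: [3.141, -0.0, 1.571]
wrist_force: [-0.1, 0.6, -3.4]
width: 0.0516
finger_force: 30.0
```

Emit:
{"fn": "send_rows", "kwargs": {"rows": [[0,0,0,0,0,0],[0,0,0,0,0,0],[0,0,0,0,0,0],[0,0,0,0,0,0],[0,0,0,0,0,0],[0,0,0,0,0,0],[0,0,10,0,0,0],[0,0,20,0,0,0]], "grip": 94}}

```text
time: 23.12
tool_pos: [0.6509, 0.0902, 0.0938]
ee_rot: [-3.135, 0.0, 1.571]
wrist_force: [0.8, -0.5, -0.8]
width: 0.094
finger_force: 0.0
```

Emit:
{"fn": "send_rows", "kwargs": {"rows": [[0,0,25,0,0,0],[0,0,30,0,0,0],[0,0,20,0,0,0],[-15,0,20,0,0,0],[-30,0,0,0,0,0],[-38,0,0,0,0,0],[-38,0,0,0,0,0],[-38,0,0,0,0,0]]}}

```text
time: 23.78
tool_pos: [0.4925, 0.0902, 0.1923]
ee_rot: [3.14, -0.0, 1.571]
wrist_force: [-0.4, -1.2, 1.2]
width: 0.0942
finger_force: 0.0
```

Emit:
{"fn": "send_rows", "kwargs": {"rows": [[-38,0,0,0,0,0],[-38,0,0,0,0,0],[-38,0,0,0,0,0],[-38,0,0,0,0,0],[0,0,0,0,0,0],[0,0,0,0,0,0]]}}

```text
time: 24.28
tool_pos: [0.3412, 0.0904, 0.1927]
ee_rot: [3.137, -0.0, 1.571]
wrist_force: [0.8, 0.1, 0.4]
width: 0.0939
finger_force: 0.0
```

Run:
```python
from h import *
im=optics.snapshot("top")[:,:,::-1].copy(); im2=optics.snapshot("scene")[:,:,::-1]
cv2.imwrite("pics/t3.png",im)
hsv=cv2.cvtColor(im,cv2.COLOR_BGR2HSV)
T=dict(tiny=(656.8,-96.9,.061),small=(654.6,-4.8,.079),medium=(652.8,89.6,.098),tall=(651.3,179.8,.119))
for k,(x,y,z) in T.items():
    u,v,_=proj("top",[x/1e3,y/1e3,z]); u,v=int(u),int(v); w=24
    p=hsv[v-w:v+w,u-w:u+w]; m=((p[...,1]<60)&(p[...,2]>140)).astype(np.uint8)
    n,l,st,ce=cv2.connectedComponentsWithStats(m); i=1+st[1:,4].argmax(); c=ce[i]+[u-w,v-w]
    print(k,np.round(c,1),round((st[i,4]/np.pi)**.5,1),"err mm",np.round(ray("top",*c,z)*1000-[x,y],1))
a=cv2.resize(im[90:180,150:460],None,fx=2.5,fy=2.5,interpolation=3)
b=cv2.resize(im2[130:330,160:400],None,fx=1.8,fy=1.8,interpolation=3)
b=cv2.copyMakeBorder(b,0,0,0,a.shape[1]-b.shape[1],0); cv2.imwrite("pics/c3.png",np.vstack([a,b]))
```

```text
tiny [370.2 137. ] 9.1 err mm [-1.4 -0.1]
small [325.5 136.8] 11.1 err mm [-1.2 -1.3]
medium [275.7 136.7] 13.1 err mm [-1.9  1.5]
tall [227.8 136. ] 15.3 err mm [-2.1  0.5]
```

View pics/c3.png

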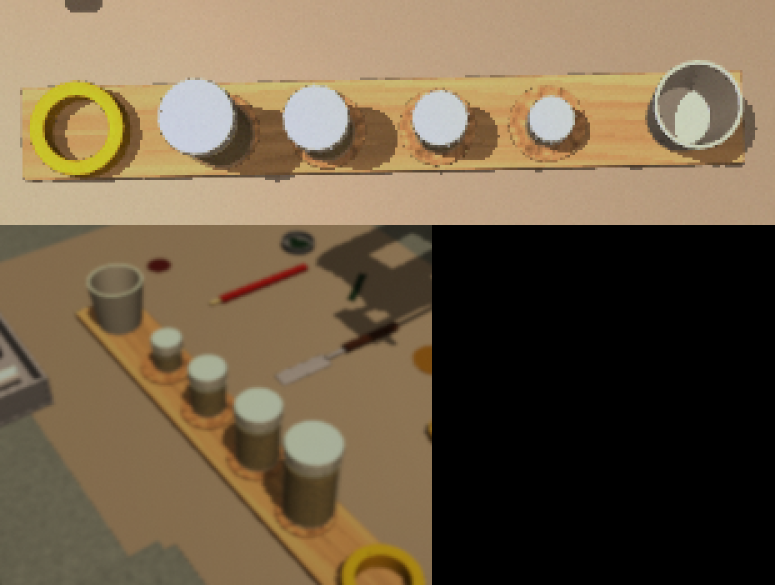

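All four jars stand upright in order from the cup (tiny, small, medium, tall). Each is within about 2.5 mm of its disc centre and the arm is clear, so I'm handing in.

```bash
python3 -c "
from bench import ticket
print(ticket.close_job())"
```

```text
the job is handed in; nothing more can be done
None
```

The job is handed in: in the last pictures all four jars stood upright on the cork discs in height order from the cup, each within about 2.5 mm of its disc centre. The arm was clear and the clock was at about 24 s; no verdict came back.

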